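Fold down the sprung drying ledge and park the algae scraper on it

ROBOT

A 7-joint arm with a two-finger parallel gripper is mounted at the origin on the work surface. World frame = base frame: x ahead of the robot, y to its left, z up, the work surface at z = 0. Lengths are in m, angles in rad, forces in N, time in s.
With the tool pointing down it reaches from about 0.4 to 0.9 m from the base axis. Payload 5.5 kg.
Tool frame: the origin (TCP) lies midway between the tips of the shut fingers; the grasp point (between the pads) lies 19 mm behind it; x points along the fingers, y is the direction in which the jaws open and shut, and the axes are right-handed (so a half turn about x gives the same grasp; the last joint's range is limited). The gripper opens to 85 mm and grips with 20 to 120 N. Pads are 22 mm wide; open, the fingers measure 114 mm over their backs; the gripper's body (76 mm by 85 mm) begins 54 mm behind the grasp point. The pads swing forward as they close: fully open they stand 13 mm farther back than shut.
Start: joints at [-1.002, 0.501, -0.427, 1.55, 0.221, 1.138, -0.21], TCP at [0.196, 0.62, 0.231] pointing down, gripper open.
Joint ranges: [-2.88, 2.88], [-0.31, 2.03], [-1.54, 1.56], [0.2, 2.42], [-1.41, 4.55], [0.19, 2.02], [-2.57, 2.57]. Speed limits (rad/s): [2.57, 2.57, 3.14, 3.14, 3.14, 3.14, 3.14].

INTERFACE

Orientations are given as [roll, pitch, yaw] about the fixed x, y, z axes, in that order (R = Rz(yaw) Ry(pitch) Rx(roll)).
In Python, from workcell import arm gives the robot as it stands. The module is installed in compiled form; this text tells all that it offers.
- The arm moves only by the shell command python3 -m jog 'ROWS' [OPENING] [FORCE]. ROWS is JSON, a list of rows, each an object with "travel": the shift along the tool's x, y, z in mm, a list of three; "turn": the turn about the tool's x in rad. A call has 1 to 20 rows; each row is the pose to reach, as a shift and turn from the pose commanded when the call began, along the tool's axes at that moment; what a row does not reach only later rows make up. A row lasts 1/8 s, in which the tool goes at most 62.5 mm and 10.7 degrees, less where a joint would pass 70% of its speed; a pose out of reach is approached as far as the arm can. A call with a gripper value outside its range is refused whole. OPENING is the gripper command: -1 is fully open, 1 is shut, values between are in proportion, set as the call begins (- or left out, the last holds). The fingers move at their own pace and stop on an object; FORCE is the grip in N (left out, the last holds). Time passes only in rows, so rows that repeat a pose let the fingers close. It gives the time, the measured TCP pose, the force and the opening at its end, in the units of the state.
- arm.get_state(): the state, without advancing time (a new reading comes with each control period).
- arm.camera(name): name is "scene" or "side" or "wrist"; returns (picture, depth): 400x640x3 uint8, red, green, blue; 400x640 float32, m along the optical axis (not along the pixel's ray), 0 where there is no reading.
- arm.calibration(name): a dict with "intrinsics" (3x3 intrinsics, pixels), "extrinsics" (4x4, takes a point from camera to world coordinates); the wrist camera has in their place "tool_from_camera" (4x4, takes a point from camera to tool coordinates, whose origin is the TCP and whose axes are the tool frame's). Camera axes: x right, y up, looking along -z (the intrinsics and any distortion apply to the point x, -y, -z); pixel columns grow to the right and rows downward; lengths in m; the calibration is good to about 2 mm. A picture is of the moment at which its call begins: read the wrist's pose just before it. calibration takes no time and is no camera call.
- arm.close_job(): hands the job in, once; it reports no verdict.
The state is a dict: "time_s": time; "qpos": joint angles; "qd": joint speeds; "tau": joint torques, N m; "tcp_pos": TCP position; "orientation": TCP orientation; "contact_force": force on the tool from outside, world axes, zero at the start; "moment": the same for the moment, N m; "opening": finger opening in m.
Only numpy, scipy, OpenCV 4.12 (cv2) and the standard library are available. Lean on these libraries where they do the work, as an engineer would, in place of code of your own. Each camera call takes 0.05 s, during which the arm holds its last target. There are 200 camera calls.

TASK

Fold the orange ledge of the drying stand down past its over-centre point until it snaps to its lower stop, then press it there with the fingertips at about 10 N for a second, to be sure it is home. Then take the green algae scraper from its tier and set it down gently, upright and centred on the ledge with its long side along the hinge. Never load the ledge with more than about 20 N, and leave the other things as they are.

Things in the scene. Friction and masses are not known exactly. Their poses are not given: they have to be found in the camera images.
- stand: Fixed drying stand: steel foot plate 150 x 130 x 10 mm, post and aluminium carriage with an orange sprung ledge. Origin on the bench right below the hinge axis; y runs along the hinge, z up; the ledge folds from upright down to the -x side. The carriage is clamped at an unmeasured height: the hinge axis lies 50 to 70 mm above the bench, so the ledge must be found by feel.
- push_side (a point): Spot on the bench 45 mm from the hinge line on the stand's +x side, the side from which the upright ledge is pushed. Carriage there: a bar (x 9 to 27 mm) no higher than the hinge axis, and two cheeks at y = +-56 mm, 6 mm thick, up to 10 mm above the axis. Push about 70 mm from the hinge: about 6 N at first, less as it goes.
- ledge (a joint): Ledge angle: 0 upright (sprung to its upper stop), 1.57 down, near level, on its firm rubber-buffered lower stop (gives about 0.2 mm per N at mid ledge). Over centre near 0.85 to 1.0 rad: past it it snaps down by itself, short of it springs back. Plate 96 mm along the hinge, 6 mm thick, end 90 mm from the axis. The face pushed becomes the top, level with the axis; 6 mm side lips (88 mm clear).
- drop_spot (a point): The spot on the bench straight below the middle of the lowered ledge, 50 mm from the hinge line on the stand's -x side; the scraper goes above it.
- scraper: Green plastic magnetic algae scraper, about 160 g: block 64 (x) x 40 (y) x 26 mm high, with a handle bar on top 44 (x) x 18 (y) mm that runs from 26 to 52 mm height. Origin in the centre of its underside, z up, x along its long side. It stands in one of the tiers.
- tier_blue: Blue open tray, fixed, 145 x 135 mm outside, 34 mm high (corner feet to 42 mm), 4 mm walls and floor. Origin under its centre.
- tier_grey: Grey tray, the same size.
- tier_white: White tray, the same size.
- thermometer: Glass thermometer, 100 mm long, lying in a tier; leave alone. Origin in the middle of its underside, x along it.
- cave: Ribbed terracotta ceramic cave, 76 x 70 x 63 mm, in a tier; leave alone. Origin in the centre of its underside.
- food_jar: Food jar with red cap, 52 mm across, 75 mm high, on the aluminium turntable (150 mm across, 22 mm high); leave alone. Origin in the centre of its underside.
- beaker: Clear plastic beaker, 60 mm across, 70 mm high, on the bench; leave alone. Origin in the centre of its underside.
- brush: Brush, 170 mm long, lying on the bench; leave alone. Origin in the middle of its underside.
There are look-alikes about, which are no part of the job. There is more than one size of the scraper; the job needs the smallest.

How it is judged:
On the way:
1. the ledge is down on its lower stop and the fingers press it there with 5 to 17 N for 0.4 s (value of joint ledge above 1.52 rad and contact force between the fingers and ledge between 5 and 17 N), for 0.4 s.
At the end, for the whole second after the job is handed in: The ledge is on its lower stop (over 1.52 rad) and the scraper rests on it, upright within 0.09 rad, its origin within 14 mm (horizontally) of the drop spot, its long side along the hinge within 0.2 rad, still and released (value of joint ledge above 1.52 rad and horizontal distance between scraper and drop_spot below 0.014 m and angle between the x axis of scraper and the y axis of stand, either way round below 0.2 rad and angle between scraper's own z axis and vertical below 0.09 rad and contact force between scraper and ledge above 0.6 N and linear speed of scraper below 0.02 m/s); the robot touches nothing.
It fails at once if the ledge is loaded with more than 22 N (contact force between anything else and ledge above 22 N).
It fails at once if another thing is moved more than 15 mm (distance of any of thermometer, cave, food_jar, beaker, brush from where it was at the start of the episode above 0.015 m).
It also fails if it takes over 72 s, if anything falls off the work surface, if the arm or the gripper's body presses on something with over 40 N, if the wrist force passes 120 N, or if a joint passes its speed limit or range.

## Working session

There is one attempt and no reset: what is moved stays moved. The work goes in short steps, Python scripts to look and compute and a shell command to move; the robot and the scene stay as the last step left them, time stands still between calls to the robot, and variables do not carry over. Pictures are saved under pics/ and viewed, about 8 in all and at most 12, crops included, and the job is handed in when it is done.

```bash
mkdir -p pics; cat > h.py <<'E'
import numpy as np,cv2
from workcell import arm
from scipy.spatial.transform import Rotation as R
def pose():
    s=arm.get_state(); T=np.eye(4); T[:3,:3]=R.from_euler('xyz',s['orientation']).as_matrix(); T[:3,3]=s['tcp_pos']; return T,s
def grab(n):
    T,s=pose(); im,d=arm.camera(n); c=arm.calibration(n)
    E=np.array(c['extrinsics']) if 'extrinsics' in c else T@np.array(c['tool_from_camera'])
    return im,d,np.array(c['intrinsics']),E
def pts(d,K,E):
    v,u=np.mgrid[:d.shape[0],:d.shape[1]]
    P=np.stack([(u-K[0,2])/K[0,0]*d,-(v-K[1,2])/K[1,1]*d,-d],-1)
    W=P@E[:3,:3].T+E[:3,3]; W[d==0]=np.nan; return W
def ray(u,v,K,E,z):
    r=E[:3,:3]@np.array([(u-K[0,2])/K[0,0],-(v-K[1,2])/K[1,1],-1]); o=E[:3,3]
    return o+r*(z-o[2])/r[2]
E
python3 - <<'E'
from h import *
for n in['scene','side','wrist']:
    im,d,K,E=grab(n); cv2.imwrite(f'pics/{n}0.png',im[:,:,::-1]); np.savez(f'{n}0',im=im,d=d,K=K,E=E)
    print(n,E[:3,3].round(3),(-E[:3,2]).round(2),{k:v for k,v in arm.calibration(n).items() if k not in('extrinsics',)},(d>0).mean())
print(arm.get_state())
E
```

```text
scene [1.283 0.139 1.141] [-0.55 -0.06 -0.83] {'intrinsics': array([[507.06059078,   0.        , 321.46633044],
       [  0.        , 507.06059078, 196.39128832],
       [  0.        ,   0.        ,   1.        ]])} 0.99609375
side [ 0.361 -1.016  0.764] [ 0.16  0.83 -0.53] {'intrinsics': array([[421.84426176,   0.        , 327.56876069],
       [  0.        , 421.84426176, 200.21156156],
       [  0.        ,   0.        ,   1.        ]])} 0.99603125
wrist [0.124 0.643 0.374] [ 0.28 -0.09 -0.96] {'intrinsics': array([[330.31582206,   0.        , 318.63823857],
       [  0.        , 330.31582206, 198.92280525],
       [  0.        ,   0.        ,   1.        ]]), 'tool_from_camera': array([[-1.25943549e-03,  2.92998802e-01, -9.56111979e-01,
        -1.43296146e-01],
       [ 9.99999197e-01,  2.37718906e-04, -1.24439726e-03,
         8.54534645e-04],
       [-1.37321013e-04, -9.56112779e-01, -2.92998866e-01,
        -7.49517057e-02],
       [ 0.00000000e+00,  0.00000000e+00,  0.00000000e+00,
         1.00000000e+00]])} 0.996046875
{'time_s': 0.15, 'qpos': array([-1.00180633,  0.50166166, -0.4268339 ,  1.55119095,  0.22079662,
        1.1383032 , -0.21029533]), 'qd': array([ 0.00065918, -0.00211622, -0.00229421, -0.00263727, -0.00082313,
        0.00037304, -0.00050388]), 'tau': array([-6.43388339e-03, -5.70040691e+01, -5.82535878e+00, -2.81285959e+01,
        1.06107665e-02,  7.78777554e-03,  2.40808964e-05]), 'tcp_pos': array([0.1955471 , 0.61933301, 0.23048765]), 'orientation': array([-1.61652254,  1.56928109, -1.92226856]), 'contact_force': array([-0.51677993, -0.03347157, -0.40674942]), 'moment': array([ 0.03764551, -0.00020436, -0.03615071]), 'opening': 0.08522764872796773}
```

View pics/scene0.png

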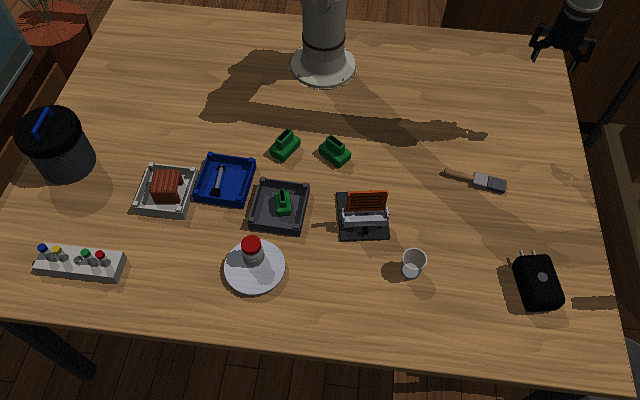

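View pics/side0.png

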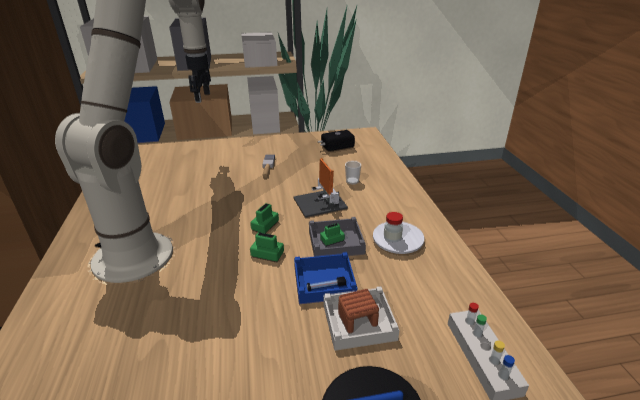

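The scene picture shows three green scrapers: on the bench at (285,145) and (335,150), and one in the grey tray at (284,203). The one in the tray is my candidate because it looks the smallest and is in a tier. The orange ledge stands at (366,205), with the jar at (252,250), the beaker at (413,263) and the brush at (475,180). The side picture agrees: the scraper is at (333,235) and the ledge at (326,177).

```bash
python3 - <<'E'
from h import *
boxes={'scene':dict(green1=(265,125,305,162),green2=(315,132,355,168),greenT=(268,185,298,218),ledge=(335,185,395,245)),
'side':dict(green1=(248,203,280,232),green2=(248,232,286,262),greenT=(318,222,348,246),ledge=(290,150,350,215))}
for n in boxes:
    f=np.load(n+'0.npz'); im,d,K,E=f['im'],f['d'],f['K'],f['E']; W=pts(d,K,E); h=cv2.cvtColor(im,cv2.COLOR_RGB2HSV)
    for k,(a,b,c,e) in boxes[n].items():
        H=h[b:e,a:c]; w=W[b:e,a:c].reshape(-1,3)
        m=((H[...,0]>45)&(H[...,0]<85) if 'green' in k else (H[...,0]<14))&(H[...,1]>150)&(H[...,2]>40)
        p=w[m.ravel()]; p=p[~np.isnan(p[:,0])]
        print(n,k,len(p),'min',np.percentile(p,3,0).round(3),'max',np.percentile(p,97,0).round(3),'med',np.median(p,0).round(3))
        if 'green' in k:
            for lo,hi in((.020,.042),(.046,.062),(.062,.1)):
                q=p[(p[:,2]>lo)&(p[:,2]<hi)]
                if len(q)>8: print('   ',lo,len(q),cv2.minAreaRect((q[:,:2]*1000).astype(np.float32)))
        if k=='ledge':
            u,s,v=np.linalg.svd(p-p.mean(0)); print('  normal',v[2].round(3),v.round(2).tolist(), s.round(3), p.mean(0).round(3))
            # foot plate top
            q=w[(w[:,2]>.004)&(w[:,2]<.014)]; print('  foot',len(q),cv2.minAreaRect((q[:,:2]*1000).astype(np.float32)))
            q=w[(w[:,2]>.03)&(w[:,2]<.085)&~m.ravel()]; print('  carriage',np.percentile(q,2,0).round(3),np.percentile(q,98,0).round(3))
f=np.load('scene0.npz');im=f['im'];K=f['K'];E=f['E']
cv2.imwrite('pics/crop1.png',np.hstack([cv2.resize(im[120:250,255:315],None,fx=4,fy=4,interpolation=2),cv2.resize(im[120:250,325:400],None,fx=4,fy=4,interpolation=2)])[:,:,::-1])
E
```

```text
scene green1 385 min [ 0.35  -0.095  0.013] max [ 0.415 -0.031  0.068] med [ 0.387 -0.056  0.034]
    0.02 244 ((374.3771057128906, -63.80854415893555), (52.15167236328125, 85.23636627197266), 59.3121223449707)
    0.046 48 ((375.1311340332031, -57.20586395263672), (20.090818405151367, 54.802276611328125), 82.45408630371094)
    0.062 57 ((375.4271240234375, -64.59153747558594), (23.70798110961914, 53.45393753051758), 63.32313537597656)
scene green2 292 min [0.361 0.043 0.018] max [0.417 0.12  0.068] med [0.391 0.092 0.033]
    0.02 197 ((379.32977294921875, 78.25439453125), (82.89750671386719, 52.11882019042969), 52.974369049072266)
    0.046 15 ((383.4527282714844, 84.76246643066406), (41.82829284667969, 15.159282684326172), 64.1004638671875)
    0.062 62 ((377.6246337890625, 78.20478057861328), (56.33307647705078, 22.289379119873047), 53.64469528198242)
scene greenT 234 min [ 0.538 -0.059  0.024] max [ 0.596 -0.017  0.057] med [ 0.575 -0.035  0.03 ]
    0.02 177 ((568.0274047851562, -38.4526481628418), (63.196563720703125, 38.594886779785156), 15.467792510986328)
    0.046 52 ((56
[... 1014 characters left out ...]
0.046 19 ((373.24658203125, -77.5436782836914), (15.038331031799316, 49.40226745605469), 80.90797424316406)
side greenT 33 min [ 0.533 -0.064  0.016] max [ 0.588 -0.041  0.053] med [ 0.568 -0.05   0.031]
    0.02 21 ((562.5745239257812, -51.669158935546875), (58.35565948486328, 21.071212768554688), 9.99502944946289)
side ledge 331 min [0.574 0.127 0.064] max [0.599 0.22  0.146] med [0.584 0.161 0.109]
  normal [-0.995  0.032 -0.098] [[-0.06, -0.95, 0.3], [-0.08, 0.3, 0.95], [-0.99, 0.03, -0.1]] [0.896 0.474 0.181] [0.585 0.169 0.107]
  foot 904 ((585.4072875976562, 338.425048828125), (497.0659484863281, 234.76214599609375), 77.3215560913086)
  carriage [0.547 0.116 0.033] [0.702 0.327 0.072]
```

View pics/crop1.png

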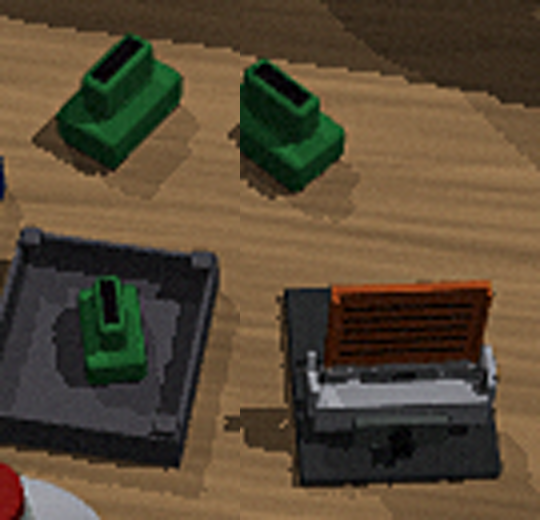

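View pics/wrist0.png

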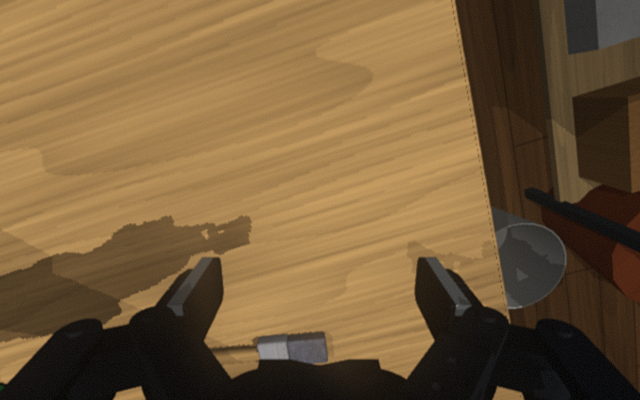

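The crop confirms the choice: the tray scraper measures 63 x 39 mm with its handle top at about 57 mm. The two on the bench are 83 x 52 mm, so they are the larger size. The wrist picture shows only bare bench and the brush. Next I measure the stand's yaw and hinge, and work out the tool axes.

```bash
python3 - <<'E'
from h import *
T,s=pose(); print('tool axes (cols x,y,z)\n',T[:3,:3].round(3))
for n,(a,b,c,e) in dict(scene=(330,180,400,250),side=(285,145,355,222)).items():
    f=np.load(n+'0.npz'); im,d,K,E=f['im'],f['d'],f['K'],f['E']; W=pts(d,K,E); h=cv2.cvtColor(im,cv2.COLOR_RGB2HSV)
    H=h[b:e,a:c]; w=W[b:e,a:c].reshape(-1,3); m=((H[...,0]<14)&(H[...,1]>150)&(H[...,2]>40)).ravel()
    p=w[m]; zt=np.percentile(p[:,2],99.5); print(n,'ztop',zt,np.sort(p[:,2])[-6:].round(4))
    for lo,hi in((.08,.10),(.10,.12),(.12,.138),(.138,.16)):
        q=p[(p[:,2]>lo)&(p[:,2]<hi)]; l=cv2.fitLine((q[:,:2]*1000).astype(np.float32),cv2.DIST_HUBER,0,.01,.01).ravel()
        print('  z',lo,len(q),'xmed',np.median(q[:,0]).round(4),'y',q[:,1].min().round(3),q[:,1].max().round(3),'angle of hinge vs +y deg',np.degrees(np.arctan2(-l[0]*np.sign(l[1]),abs(l[1]))).round(1))
    # dark foot plate
    g=(H[...,2].ravel()<75)&(H[...,1].ravel()<110)&(w[:,2]>.003)&(w[:,2]<.018)&(w[:,0]>.48)&(w[:,0]<.68)&(w[:,1]>.08)&(w[:,1]<.27)
    q=w[g]; print('  foot',len(q),cv2.minAreaRect((q[:,:2]*1000).astype(np.float32)),np.median(q[:,2]))
    q=w[(w[:,2]>.05)&(w[:,2]<.09)&~m&(w[:,0]>.57)&(w[:,0]<.66)&(w[:,1]>.1)&(w[:,1]<.25)]
    print('  carriage',len(q),cv2.minAreaRect((q[:,:2]*1000).astype(np.float32)),np.percentile(q[:,2],[50,90,98]).round(3))
E
```

```text
tool axes (cols x,y,z)
 [[-0.001  0.301  0.954]
 [-0.001  0.954 -0.301]
 [-1.    -0.002 -0.   ]]
scene ztop nan [0.1472 0.1477 0.1479 0.148     nan    nan]
  z 0.08 81 xmed 0.5887 y 0.131 0.224 angle of hinge vs +y deg 10.1
  z 0.1 99 xmed 0.5882 y 0.13 0.224 angle of hinge vs +y deg 10.9
  z 0.12 100 xmed 0.5893 y 0.129 0.224 angle of hinge vs +y deg 10.0
  z 0.138 119 xmed 0.5876 y 0.13 0.223 angle of hinge vs +y deg 10.3
  foot 866 ((569.0650634765625, 172.82516479492188), (153.90052795410156, 129.8811798095703), 9.939846992492676) 0.008793007696497157
  carriage 455 ((597.9212036132812, 176.0320587158203), (37.1432991027832, 120.88384246826172), 7.932778835296631) [0.056 0.079 0.088]
side ztop nan [0.148  0.1481 0.1484 0.1486    nan    nan]
  z 0.08 73 xmed 0.5825 y 0.126 0.224 angle of hinge vs +y deg 10.9
  z 0.1 73 xmed 0.5843 y 0.124 0.215 angle of hinge vs +y deg 11.5
  z 0.12 64 xmed 0.5848 y 0.128 0.219 angle of hinge vs +y deg 11.7
  z 0.138 58 xmed 0.5847 y 0.125 0.223 angle of hinge vs +y deg 10.3
  foot 769 ((563.6660766601562, 169.23910522460938), (148.66390991210938, 130.9990234375), 10.539132118225098) 0.011392539627222975
  carriage 97 ((593.7787475585938, 173.23629760742188), (42.46934127807617, 117.64337921142578), 2.7028355598449707) [0.059 0.069 0.08 ]
```

Both cameras agree: yaw is about 10.3°, the ledge top is at about 148 mm (hinge at about 58 mm), and the hinge point is near (0.588, 0.176). I move above the push side with the fingers shut and tool z along stand +x.

```bash
P='{"travel":[0,-284,548],"turn":-0.485}'; python3 -m jog '[{"travel":[0,-50,97],"turn":0},{"travel":[0,-100,193],"turn":-0.1},{"travel":[0,-150,290],"turn":-0.2},{"travel":[0,-200,386],"turn":-0.3},{"travel":[0,-284,548],"turn":-0.485},{"travel":[0,-284,548],"turn":-0.485},{"travel":[0,-284,548],"turn":-0.485},{"travel":[0,-284,548],"turn":-0.485},{"travel":[0,-284,548],"turn":-0.485},{"travel":[0,-284,548],"turn":-0.485},{"travel":[0,-284,548],"turn":-0.485},{"travel":[0,-284,548],"turn":-0.485},{"travel":[0,-284,548],"turn":-0.485},{"travel":[0,-284,548],"turn":-0.485},{"travel":[0,-284,548],"turn":-0.485}]' 1 40
cat > tool.py <<'E'
from h import *
Hn=np.array([.588,.176]); yaw=np.radians(10.3); sx=np.array([np.cos(yaw),np.sin(yaw)]); sy=np.array([-sx[1],sx[0]])
def rep():
    T,s=pose(); p=s['tcp_pos']; d=p[:2]-Hn
    print('t',s['time_s'],'stand xy mm',(d@sx*1000).round(1),(d@sy*1000).round(1),'z',(p[2]*1000).round(1),'F',(s['contact_force'][:2]@sx).round(1),(s['contact_force'][:2]@sy).round(1),s['contact_force'][2].round(1),'toolz yaw',np.degrees(np.arctan2(T[1,2],T[0,2])).round(1),'xax',T[:3,0].round(3),'open',round(s['opening'],4))
if __name__=='__main__': rep(); print(arm.get_state()['qpos'].round(2))
E
python3 tool.py
python3 - <<'E'
from h import *
im,d,K,E=grab('wrist'); cv2.imwrite('pics/w1.png',im[:,:,::-1]); np.savez('w1',im=im,d=d,K=K,E=E)
W=pts(d,K,E);h=cv2.cvtColor(im,cv2.COLOR_RGB2HSV); m=(h[...,0]<14)&(h[...,1]>160)&(h[...,2]>40)
p=W[m]; p=p[(abs(p[:,0]-.588)<.06)&(abs(p[:,1]-.176)<.08)]
for lo,hi in((.05,.08),(.08,.11),(.11,.138),(.138,.16)):
    q=p[(p[:,2]>lo)&(p[:,2]<hi)]
    if len(q)>10: print(lo,len(q),cv2.minAreaRect((q[:,:2]*1000).astype(np.float32)),q[:,2].max().round(4))
E
```

```text
time_s: 2.02
tcp_pos: [0.6323, 0.185, 0.2315]
orientation: [0.628, 1.571, 0.808]
contact_force: [0.2, 0.5, -0.7]
opening: -0.0002
t 2.025 stand xy mm 45.2 0.9 z 231.5 F 0.2 0.4 -0.7 toolz yaw 10.4 xax [ 0.  0. -1.] open -0.0002
[-0.09  0.5  -0.34  1.53  0.18  1.14  1.29]
0.05 184 ((583.0369873046875, 171.70394897460938), (18.865150451660156, 101.63594055175781), 21.68138313293457) 0.08
0.08 530 ((581.8427124023438, 177.05770874023438), (1.5461560487747192, 92.11618041992188), 9.945091247558594) 0.1097
0.11 655 ((587.7366333007812, 177.7683868408203), (11.554015159606934, 93.07402801513672), 10.528460502624512) 0.138
0.138 1468 ((589.3560180664062, 177.95880126953125), (11.813762664794922, 96.3253402709961), 10.088598251342773) 0.1477
```

View pics/w1.png

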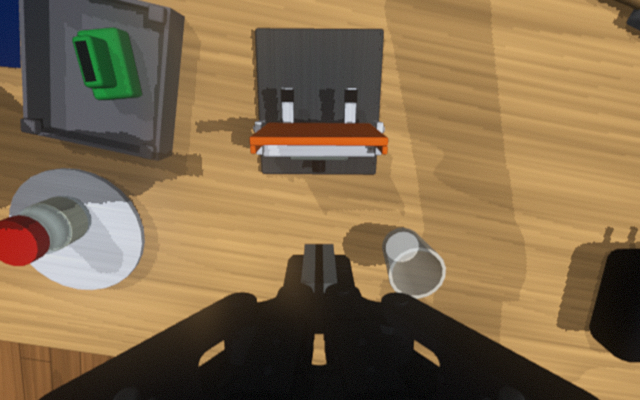

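The wrist view shows the ledge top edge at (320,135) with its lips towards the push side, 11.8 x 96.3 mm, yaw 10.1°, and the fingers centred on it at (320,255). The beaker (415,265) and the jar are clear. Refined hinge: (0.589, 0.1775). I descend beside the ledge and approach to about 5 mm.

```bash
sed -i 's/\[.588,.176\]/[.589,.1775]/' tool.py; python3 -m jog '[{"travel":[50,0,0],"turn":0},{"travel":[103,0,0],"turn":0},{"travel":[103,0,-14],"turn":0},{"travel":[103,0,-28],"turn":0},{"travel":[103,0,-28],"turn":0}]'  >/dev/null; python3 tool.py
python3 -m jog '[{"travel":[0,0,-2],"turn":0},{"travel":[0,0,-4],"turn":0},{"travel":[0,0,-5],"turn":0},{"travel":[0,0,-6],"turn":0}]' >/dev/null; python3 tool.py
```

```text
t 2.7 stand xy mm 16.0 -1.0 z 129.4 F 0.6 -0.2 1.3 toolz yaw 10.3 xax [ 0.001  0.    -1.   ] open 0.0002
[-0.09  0.56 -0.32  1.69  0.21  0.92  1.25]
t 3.2 stand xy mm 10.9 -1.3 z 128.7 F 1.9 0.8 0.2 toolz yaw 10.3 xax [ 0.001  0.    -1.   ] open -0.0006
[-0.09  0.56 -0.32  1.7   0.21  0.92  1.25]
```

```bash
python3 -m jog '[{"travel":[0,0,-3],"turn":0},{"travel":[0.3,0,-7],"turn":0},{"travel":[0.8,0,-10.5],"turn":0},{"travel":[1.4,0,-14],"turn":0}]' >/dev/null; python3 tool.py
python3 -m jog '[{"travel":[0.8,0,-3.5],"turn":0},{"travel":[1.7,0,-7],"turn":0},{"travel":[2.8,0,-10],"turn":0},{"travel":[4.1,0,-13.4],"turn":0}]' >/dev/null; python3 tool.py
```

```text
t 3.7 stand xy mm -1.6 -1.0 z 128.1 F 5.3 0.2 2.2 toolz yaw 10.3 xax [ 0.005  0.002 -1.   ] open -0.0
[-0.09  0.54 -0.33  1.74  0.21  0.9   1.24]
t 4.2 stand xy mm -17.5 -1.1 z 122.8 F 2.8 0.9 3.3 toolz yaw 10.3 xax [-0.  0. -1.] open 0.0
[-0.09  0.52 -0.33  1.78  0.21  0.88  1.24]
```

```bash
python3 -m jog '[{"travel":[1.5,0,-3.2],"turn":0},{"travel":[3.1,0,-6.3],"turn":0},{"travel":[4.8,0,-9.3],"turn":0},{"travel":[6.7,0,-12.2],"turn":0},{"travel":[8.8,0,-15],"turn":0},{"travel":[11,0,-17.8],"turn":0},{"travel":[13.3,0,-20.4],"turn":0},{"travel":[15.7,0,-22.9],"turn":0}]' >/dev/null; python3 tool.py
python3 -m jog '[{"travel":[2.6,0,-2.3],"turn":0},{"travel":[5.3,0,-4.6],"turn":0},{"travel":[8.1,0,-6.7],"turn":0},{"travel":[11,0,-8.7],"turn":0},{"travel":[14,0,-10.5],"turn":0},{"travel":[17,0,-12.2],"turn":0},{"travel":[17,0,-12.2],"turn":0},{"travel":[17,0,-12.2],"turn":0}]' >/dev/null; python3 tool.py
python3 - <<'E'
from h import *
im,d,K,E=grab('side'); W=pts(d,K,E);h=cv2.cvtColor(im,cv2.COLOR_RGB2HSV); m=(h[...,0]<14)&(h[...,1]>150)&(h[...,2]>40)
p=W[m]; p=p[(p[:,0]>.46)&(p[:,0]<.63)&(p[:,1]>.1)&(p[:,1]<.25)]; print(np.percentile(p,[2,50,98],axis=0).round(3))
E
```

```text
t 5.2 stand xy mm -40.8 -1.5 z 106.6 F 1.3 1.1 2.0 toolz yaw 10.3 xax [-0.001 -0.    -1.   ] open -0.0003
[-0.09  0.51 -0.33  1.85  0.22  0.82  1.23]
t 6.2 stand xy mm -52.2 -1.3 z 90.1 F 0.4 0.6 0.7 toolz yaw 10.3 xax [-0.  0. -1.] open -0.0001
[-0.09  0.52 -0.32  1.88  0.22  0.78  1.21]
[[0.495 0.114 0.051]
 [0.538 0.166 0.055]
 [0.582 0.217 0.062]]
```

The ledge has snapped down: the orange is now flat at about 55 mm. Now I feel for it from above at mid-ledge.

```bash
python3 -m jog '[{"travel":[10,0,1],"turn":0},{"travel":[20,0,2],"turn":0},{"travel":[26,0,2],"turn":0},{"travel":[26,0,2],"turn":0}]' >/dev/null; python3 tool.py
for i in 1 2; do :; done; python3 -m jog '[{"travel":[1,0,0],"turn":0},{"travel":[2,0,0],"turn":0},{"travel":[3,0,0],"turn":0},{"travel":[3,0,0],"turn":0}]' >/dev/null; python3 tool.py
```

```text
t 6.75 stand xy mm -51.0 -1.4 z 63.2 F -0.0 -0.9 -0.0 toolz yaw 10.3 xax [-0.002 -0.    -1.   ] open 0.0003
[-0.11  0.56 -0.31  1.89  0.24  0.73  1.2 ]
t 7.25 stand xy mm -50.3 -1.3 z 61.1 F -0.2 -0.0 -0.5 toolz yaw 10.3 xax [-0. -0. -1.] open -0.0004
[-0.11  0.56 -0.31  1.89  0.25  0.73  1.2 ]
```

```bash
python3 -m jog '[{"travel":[1,0,0],"turn":0},{"travel":[2,0,0],"turn":0},{"travel":[2,0,0],"turn":0}]' >/dev/null; python3 tool.py
python3 -m jog '[{"travel":[0.5,0,0],"turn":0},{"travel":[1,0,0],"turn":0},{"travel":[1,0,0],"turn":0}]' >/dev/null; python3 tool.py
```

```text
t 7.625 stand xy mm -50.4 -1.3 z 59.0 F -0.9 0.2 0.3 toolz yaw 10.3 xax [-0. -0. -1.] open 0.0002
[-0.11  0.57 -0.31  1.89  0.25  0.72  1.19]
t 8.0 stand xy mm -50.3 -1.3 z 58.0 F 0.0 0.6 -0.5 toolz yaw 10.3 xax [-0. -0. -1.] open 0.0
[-0.11  0.57 -0.31  1.89  0.25  0.72  1.19]
```

```bash
python3 -m jog '[{"travel":[0.5,0,0],"turn":0},{"travel":[1,0,0],"turn":0},{"travel":[1,0,0],"turn":0}]' >/dev/null; python3 tool.py
python3 -m jog '[{"travel":[0.5,0,0],"turn":0},{"travel":[1,0,0],"turn":0},{"travel":[1,0,0],"turn":0}]' >/dev/null; python3 tool.py
```

```text
t 8.375 stand xy mm -50.3 -1.3 z 57.0 F -0.5 -0.6 -0.2 toolz yaw 10.3 xax [-0. -0. -1.] open -0.0005
[-0.11  0.57 -0.31  1.89  0.25  0.72  1.19]
t 8.75 stand xy mm -50.3 -1.3 z 56.0 F -0.2 -0.2 0.1 toolz yaw 10.3 xax [-0. -0. -1.] open -0.0002
[-0.11  0.57 -0.3   1.89  0.25  0.72  1.19]
```

```bash
python3 -m jog '[{"travel":[0.5,0,0],"turn":0},{"travel":[1,0,0],"turn":0},{"travel":[1,0,0],"turn":0}]' >/dev/null; python3 tool.py
python3 -m jog '[{"travel":[0.5,0,0],"turn":0},{"travel":[1,0,0],"turn":0},{"travel":[1,0,0],"turn":0}]' >/dev/null; python3 tool.py
```

```text
t 9.125 stand xy mm -50.3 -1.3 z 55.0 F -0.1 0.3 0.0 toolz yaw 10.3 xax [-0. -0. -1.] open 0.0001
[-0.11  0.57 -0.3   1.89  0.25  0.71  1.19]
t 9.5 stand xy mm -50.3 -1.3 z 54.0 F 0.4 1.5 -0.2 toolz yaw 10.3 xax [-0. -0. -1.] open -0.0001
[-0.11  0.57 -0.3   1.89  0.25  0.71  1.19]
```

```bash
python3 -m jog '[{"travel":[0.5,0,0],"turn":0},{"travel":[1,0,0],"turn":0},{"travel":[1,0,0],"turn":0}]' >/dev/null; python3 tool.py
```

```text
t 9.875 stand xy mm -50.2 -1.3 z 53.2 F 0.2 -0.5 1.6 toolz yaw 10.3 xax [ 0.  0. -1.] open -0.0
[-0.11  0.57 -0.3   1.89  0.25  0.71  1.19]
```

```bash
python3 - <<'E'
from h import *
for n in('side','scene'):
    im,d,K,E=grab(n); W=pts(d,K,E);h=cv2.cvtColor(im,cv2.COLOR_RGB2HSV); m=(h[...,0]<14)&(h[...,1]>150)&(h[...,2]>40)
    p=W[m]; p=p[(p[:,0]>.46)&(p[:,0]<.63)&(p[:,1]>.1)&(p[:,1]<.25)]; print(n,len(p),np.percentile(p,[2,50,98],axis=0).round(3).tolist())
    A=np.c_[p[:,:2]-[.54,.168],np.ones(len(p))]; print(np.linalg.lstsq(A,p[:,2],rcond=None)[0].round(4))
E
```

```text
side 381 [[0.494, 0.114, 0.05], [0.531, 0.157, 0.055], [0.583, 0.212, 0.062]]
[ 0.0335 -0.0053  0.0556]
scene 598 [[0.513, 0.119, 0.047], [0.554, 0.17, 0.053], [0.584, 0.216, 0.07]]
[ 0.06   -0.0241  0.0531]
```

```bash
python3 -m jog '[{"travel":[0.5,0,0],"turn":0},{"travel":[0.5,0,0],"turn":0},{"travel":[0.5,0,0],"turn":0}]' >/dev/null; python3 tool.py
python3 -m jog '[{"travel":[0.5,0,0],"turn":0},{"travel":[0.5,0,0],"turn":0},{"travel":[0.5,0,0],"turn":0}]' >/dev/null; python3 tool.py
```

```text
t 10.35 stand xy mm -50.2 -1.3 z 52.8 F -0.7 -0.9 4.0 toolz yaw 10.3 xax [ 0.  0. -1.] open -0.0004
[-0.11  0.58 -0.3   1.89  0.25  0.71  1.19]
t 10.725 stand xy mm -50.2 -1.3 z 52.4 F -2.2 -0.1 6.9 toolz yaw 10.3 xax [ 0. -0. -1.] open 0.0001
[-0.11  0.58 -0.3   1.89  0.25  0.71  1.19]
```

About 5.5 N per mm of command; 0.6 mm more brings it to about 10 N, then hold for over a second.

```bash
python3 -m jog '[{"travel":[0.6,0,0],"turn":0},{"travel":[0.6,0,0],"turn":0},{"travel":[0.6,0,0],"turn":0},{"travel":[0.6,0,0],"turn":0}]' >/dev/null; python3 tool.py
python3 -m jog '[{"travel":[0,0,0],"turn":0},{"travel":[0,0,0],"turn":0},{"travel":[0,0,0],"turn":0},{"travel":[0,0,0],"turn":0},{"travel":[0,0,0],"turn":0},{"travel":[0,0,0],"turn":0},{"travel":[0,0,0],"turn":0},{"travel":[0,0,0],"turn":0}]' >/dev/null; python3 tool.py
```

```text
t 11.225 stand xy mm -50.1 -1.3 z 52.1 F -2.6 -0.9 8.6 toolz yaw 10.3 xax [ 0. -0. -1.] open -0.0002
[-0.11  0.58 -0.3   1.89  0.25  0.71  1.19]
t 12.225 stand xy mm -50.1 -1.3 z 52.1 F -1.8 -0.2 7.9 toolz yaw 10.3 xax [ 0. -0. -1.] open -0.0001
[-0.11  0.58 -0.3   1.89  0.25  0.71  1.19]
```

```bash
python3 -m jog '[{"travel":[0.4,0,0],"turn":0},{"travel":[0.4,0,0],"turn":0},{"travel":[0.4,0,0],"turn":0},{"travel":[0.4,0,0],"turn":0},{"travel":[0.4,0,0],"turn":0},{"travel":[0.4,0,0],"turn":0},{"travel":[0.4,0,0],"turn":0},{"travel":[0.4,0,0],"turn":0}]' >/dev/null; python3 tool.py
python3 -m jog '[{"travel":[-3,0,0],"turn":0},{"travel":[-20,0,0],"turn":0},{"travel":[-70,0,0],"turn":0},{"travel":[-120,0,0],"turn":0},{"travel":[-120,0,0],"turn":0},{"travel":[-120,0,0],"turn":0}]' -0.2 >/dev/null; python3 tool.py
python3 - <<'E'
from h import *
T,s=pose(); g=np.array([.567,-.039,.17]); print('tool delta to above scraper',(T[:3,:3].T@(g-s['tcp_pos'])*1000).round(1))
im,d,K,E=grab('wrist'); W=pts(d,K,E);h=cv2.cvtColor(im,cv2.COLOR_RGB2HSV); m=(h[...,0]<14)&(h[...,1]>150)&(h[...,2]>40)
p=W[m]; p=p[(p[:,0]>.46)&(p[:,0]<.63)&(p[:,1]>.1)&(p[:,1]<.25)]; print(len(p),np.percentile(p,[2,50,98],axis=0).round(3).tolist(),cv2.minAreaRect((p[:,:2]*1000).astype(np.float32)))
E
```

```text
t 13.225 stand xy mm -50.1 -1.3 z 51.8 F -3.0 -1.6 9.8 toolz yaw 10.3 xax [ 0. -0. -1.] open -0.0002
[-0.11  0.58 -0.3   1.89  0.25  0.71  1.19]
t 13.975 stand xy mm -50.6 -1.7 z 171.3 F -0.6 -0.2 0.2 toolz yaw 10.2 xax [ 0. -0. -1.] open 0.0515
[-0.06  0.41 -0.36  1.83  0.17  0.94  1.25]
tool delta to above scraper [   1.4 -207.4   -9.6]
11896 [[0.496, 0.121, 0.052], [0.536, 0.169, 0.054], [0.583, 0.217, 0.06]] ((547.8631591796875, 171.07693481445312), (102.97823333740234, 115.2718276977539), 10.355698585510254)
```

```bash
python3 -m jog '[{"travel":[0,-60,-3],"turn":-0.09},{"travel":[0,-120,-6],"turn":-0.09},{"travel":[0,-170,-8],"turn":-0.09},{"travel":[0,-207,-10],"turn":-0.09},{"travel":[0,-207,-10],"turn":-0.09},{"travel":[0,-207,-10],"turn":-0.09}]' >/dev/null; python3 tool.py
cat > scr.py <<'E'
from h import *
import sys
T,s=pose(); im,d,K,E=grab('wrist'); cv2.imwrite('pics/'+sys.argv[1],im[:,:,::-1]); W=pts(d,K,E);h=cv2.cvtColor(im,cv2.COLOR_RGB2HSV)
m=(h[...,0]>45)&(h[...,0]<85)&(h[...,1]>120)&(h[...,2]>25)
n,l,st,c=cv2.connectedComponentsWithStats(m.astype(np.uint8)); i=1+np.argmax(st[1:,4]); p=W[l==i]; p=p[~np.isnan(p[:,0])]
print(st[i],np.percentile(p[:,2],[1,10,50,90,99]).round(4))
hi=np.percentile(p[:,2],98)
for q in(p[(abs(p[:,2]-hi)<.004)],p[abs(p[:,2]-hi+.026)<.003]):
    print(len(q),cv2.minAreaRect((q[:,:2]*1000).astype(np.float32)),q[:,2].mean().round(4))
r=cv2.minAreaRect((p[(abs(p[:,2]-hi)<.004)][:,:2]*1000).astype(np.float32))[0]
print('tool delta mm',(T[:3,:3].T@(np.array([r[0]/1e3,r[1]/1e3,hi])-s['tcp_pos'])*1000).round(1), 'tool y yaw',np.degrees(np.arctan2(T[1,1],T[0,1])).round(1))
E
python3 scr.py w2.png
```

```text
t 14.775 stand xy mm -61.2 -207.3 z 169.8 F -0.1 0.3 0.0 toolz yaw 15.4 xax [-0.003  0.001 -1.   ] open 0.051
[ 0.27  0.41 -0.31  1.82  0.15  0.94  1.73]
[ 479    0  121   60 4329] [0.0101 0.0188 0.0347 0.0651 0.0694]
443 ((393.9700622558594, 94.63904571533203), (11.877689361572266, 26.754638671875), 14.732118606567383) 0.0677
181 ((394.7325439453125, 84.71159362792969), (26.377456665039062, 4.411813735961914), 60.86128616333008) 0.043
tool delta mm [ 101.5  172.9 -130.3] tool y yaw 105.4
```

View pics/w2.png

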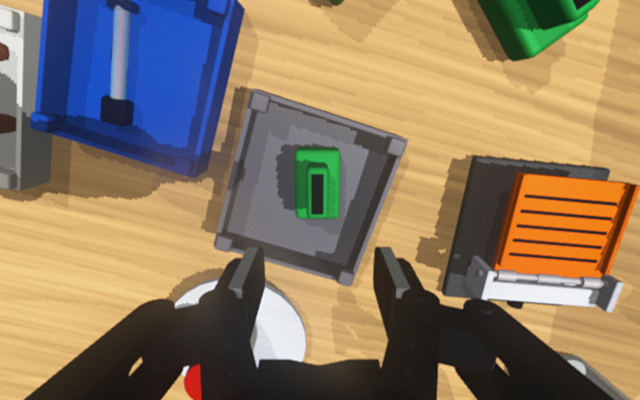

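The view shows the small scraper at (318,185) in the grey tray, square to the jaws. The mask took the larger one at top right, so I restrict it to the tray.

```bash
sed -i 's/^n,l,st,c=/g=abs(np.nan_to_num(W[...,:2])-s["tcp_pos"][:2]).max(-1)<.07; m\&=g\nn,l,st,c=/' scr.py; python3 scr.py w3.png; python3 - <<'E'
from h import *
f=np.load('scene0.npz'); W=pts(f['d'],f['K'],f['E']); h=cv2.cvtColor(f['im'],cv2.COLOR_RGB2HSV)[230:265,238:266]
m=((h[...,0]<8)|(h[...,0]>170))&(h[...,1]>150); p=W[230:265,238:266][m]; p=p[p[:,2]>.085]; print('jar cap',p.mean(0).round(3),p[:,2].max())
E
```

```text
[ 294  147   45   71 2636] [0.024  0.029  0.0307 0.0561 0.0575]
629 ((564.58544921875, -38.3255729675293), (42.7076530456543, 17.494831085205078), 15.323291778564453) 0.0558
1741 ((565.1884155273438, -37.764549255371094), (62.49034118652344, 38.74734115600586), 15.622114181518555) 0.0303
tool delta mm [112.9  -1.4  -1.7] tool y yaw 105.5
jar cap [ 0.738 -0.082  0.095] 0.10148862484169863
```

Two views agree: handle top at 56 mm, block top at 30 mm, yaw 15.5°. Descend and grip the handle.

```bash
python3 -m jog '[{"travel":[50,-1.4,-1.7],"turn":0},{"travel":[95,-1.4,-1.7],"turn":0},{"travel":[122,-1.4,-1.7],"turn":0},{"travel":[135,-1.4,-1.7],"turn":0},{"travel":[135,-1.4,-1.7],"turn":0},{"travel":[135,-1.4,-1.7],"turn":0}]' >/dev/null; python3 tool.py
python3 -m jog '[{"travel":[0,0,0],"turn":0},{"travel":[0,0,0],"turn":0},{"travel":[0,0,0],"turn":0},{"travel":[0,0,0],"turn":0},{"travel":[0,0,0],"turn":0},{"travel":[0,0,0],"turn":0},{"travel":[0,0,0],"turn":0},{"travel":[0,0,0],"turn":0}]' 1 40 >/dev/null; python3 tool.py
```

```text
t 15.625 stand xy mm -60.8 -209.7 z 37.3 F 0.0 -0.1 1.2 toolz yaw 15.5 xax [ 0.002 -0.    -1.   ] open 0.0514
[ 0.23  0.6  -0.26  1.89  0.23  0.68  1.67]
t 16.625 stand xy mm -61.3 -210.0 z 37.0 F -0.8 0.1 6.1 toolz yaw 15.4 xax [ 0.001 -0.    -1.   ] open 0.017
[ 0.23  0.6  -0.26  1.89  0.23  0.68  1.67]
```

```bash
python3 -m jog '[{"travel":[-10,0,0],"turn":0},{"travel":[-50,0,0],"turn":0},{"travel":[-110,0,0],"turn":0},{"travel":[-140,0,0],"turn":0},{"travel":[-140,0,0],"turn":0},{"travel":[-140,0,0],"turn":0}]' >/dev/null; python3 tool.py
cat > led.py <<'E'
from h import *
from tool import sx,sy,Hn
import sys
for cam in sys.argv[1:]:
    im,d,K,E=grab(cam); cv2.imwrite(f'pics/led_{cam}_{arm.get_state()["time_s"]:.2f}.png',im[:,:,::-1]); W=pts(d,K,E);h=cv2.cvtColor(im,cv2.COLOR_RGB2HSV)
    m=(h[...,0]>3)&(h[...,0]<16)&(h[...,1]>205)&(h[...,2]>60); p=W[m]; q=(p[:,:2]-Hn); a=q@sx*1000; b=q@sy*1000
    k=(a>-110)&(a<10)&(abs(b)<60)&(p[:,2]>.044)&(p[:,2]<.068); a,b,z=a[k],b[k],p[k,2]
    print(cam,len(a),'along x',np.percentile(a,[.5,2,98,99.5]).round(1),'y',np.percentile(b,[.5,2,98,99.5]).round(1),'z',np.percentile(z,[2,50,98]).round(4))
    print('  rect',cv2.minAreaRect(np.c_[a,b].astype(np.float32)))
E
python3 led.py wrist scene
python3 - <<'E'
from h import *
T,s=pose(); print('to drop (tool mm)',(T[:3,:3].T@(np.r_[.5398,.1686,.17]-s['tcp_pos'])*1000).round(1))
E
```

```text
t 17.375 stand xy mm -63.2 -209.8 z 174.9 F -0.7 -0.7 -2.0 toolz yaw 15.4 xax [-0.002 -0.    -1.   ] open 0.0169
[ 0.28  0.4  -0.31  1.82  0.15  0.94  1.74]
wrist 9653 along x [-92.3 -91.3  -9.   -7.3] y [-47.8 -47.4  46.1  47.5] z [0.052  0.0544 0.0607]
  rect ((-49.50910568237305, -0.07031631469726562), (97.63076782226562, 86.40916442871094), 89.50684356689453)
scene 666 along x [-91.8 -90.3 -10.6  -8.6] y [-48.3 -47.1  45.1  46. ] z [0.0474 0.0525 0.06  ]
  rect ((-49.033443450927734, -1.23583984375), (95.35574340820312, 88.36491394042969), 89.84162139892578)
to drop (tool mm) [  4.3 207.6  32.2]
```

The scraper is held. The ledge outline fits its sizes, with the far edge at about -91.5 mm, so I aim 1 mm farther out. The turn goes +1.66 rad because the other way would exceed joint 7's range.

```bash
python3 -m jog '[{"travel":[0,20,3],"turn":0.16},{"travel":[0,41,6],"turn":0.33},{"travel":[0,62,9],"turn":0.5},{"travel":[0,83,12],"turn":0.66},{"travel":[0,104,15],"turn":0.83},{"travel":[0,125,18],"turn":1.0},{"travel":[2,146,22],"turn":1.16},{"travel":[3,166,25],"turn":1.33},{"travel":[4,187,28],"turn":1.5},{"travel":[4,208,31],"turn":1.66},{"travel":[4,208,31],"turn":1.66},{"travel":[4,208,31],"turn":1.66},{"travel":[4,208,31],"turn":1.66}]' >/dev/null; python3 tool.py; python3 led.py wrist; ls pics
```

```text
t 19.1 stand xy mm -49.8 -1.6 z 171.7 F 0.3 -1.2 -2.3 toolz yaw -79.7 xax [-0.001 -0.001 -1.   ] open 0.0173
[-0.3   0.39 -0.06  1.83  0.03  0.92 -0.19]
wrist 5957 along x [-91.1 -90.4  -7.4  -6.3] y [-44.4 -40.3  48.5  49.1] z [0.0518 0.0541 0.0606]
  rect ((-48.4852409362793, 1.497894287109375), (95.61823272705078, 86.04727935791016), 89.94830322265625)
crop1.png
led_scene_17.48.png
led_wrist_17.43.png
led_wrist_19.15.png
scene0.png
side0.png
w1.png
w2.png
w3.png
wrist0.png
```

View pics/led_wrist_19.15.png

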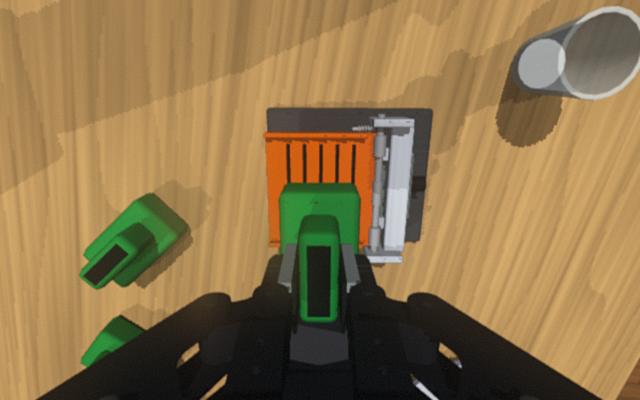

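```bash
python3 - <<'E'
from h import *
from tool import *
for n in('wrist','scene','side'):
    im,d,K,E=grab(n); W=pts(d,K,E);h=cv2.cvtColor(im,cv2.COLOR_RGB2HSV)
    m=(h[...,0]>45)&(h[...,0]<85)&(h[...,1]>120)&(h[...,2]>25); p=W[m]; q=p[:,:2]-Hn; a=q@sx*1000;b=q@sy*1000
    k=(abs(a+50)<60)&(abs(b)<60)&(p[:,2]>.08); a,b,z=a[k],b[k],p[k,2]*1000
    if len(a)>20: print(n,len(a),'x',np.percentile(a,[1,99]).round(1),'y',np.percentile(b,[1,99]).round(1),'z',np.percentile(z,[1,50,99]).round(1))
E
```

```text
wrist 6247 x [-68.2 -30.5] y [-19.4  32.1] z [150.5 166.  192.7]
scene 334 x [-66.1 -27.4] y [-32.8  29.2] z [143.6 163.3 191.3]
side 186 x [-71.5 -35.3] y [-35.5  18.3] z [148.4 166.  193.9]
```

The view shows the scraper straight in the jaws above the ledge, with its handle at (318,265) and parallel to the ledge lips. Its centre measures about (-49, -0.5) in the stand frame, so I correct by 1 mm each way and descend to just above contact.

```bash
python3 -m jog '[{"travel":[30,-1,-1],"turn":0},{"travel":[60,-1,-1],"turn":0},{"travel":[75,-1,-1],"turn":0},{"travel":[80,-1,-1],"turn":0},{"travel":[82,-1,-1],"turn":0},{"travel":[82,-1,-1],"turn":0},{"travel":[82,-1,-1],"turn":0}]' >/dev/null; python3 tool.py
python3 -m jog '[{"travel":[0.5,0,0],"turn":0},{"travel":[1,0,0],"turn":0},{"travel":[1,0,0],"turn":0},{"travel":[1,0,0],"turn":0}]' >/dev/null; python3 tool.py
```

```text
t 20.175 stand xy mm -50.1 1.2 z 90.9 F -0.4 -0.9 -1.9 toolz yaw -79.7 xax [ 0.001  0.    -1.   ] open 0.0168
[-0.31  0.5  -0.06  1.89  0.04  0.76 -0.21]
t 20.675 stand xy mm -50.7 1.1 z 89.1 F -0.0 -0.4 -1.7 toolz yaw -79.7 xax [-0. -0. -1.] open 0.0167
[-0.31  0.5  -0.06  1.89  0.04  0.76 -0.21]
```

```bash
python3 -m jog '[{"travel":[0.5,0,0],"turn":0},{"travel":[1,0,0],"turn":0},{"travel":[1,0,0],"turn":0},{"travel":[1,0,0],"turn":0}]' >/dev/null; python3 tool.py
```

```text
t 21.175 stand xy mm -50.7 1.1 z 88.1 F 0.0 -0.1 -1.6 toolz yaw -79.7 xax [-0.  0. -1.] open 0.0171
[-0.31  0.5  -0.06  1.89  0.04  0.76 -0.21]
```

```bash
python3 -m jog '[{"travel":[0.5,0,0],"turn":0},{"travel":[1,0,0],"turn":0},{"travel":[1,0,0],"turn":0},{"travel":[1,0,0],"turn":0}]' >/dev/null; python3 tool.py
```

```text
t 21.675 stand xy mm -50.7 1.1 z 87.1 F -0.3 -0.5 -1.9 toolz yaw -79.7 xax [-0.  0. -1.] open 0.0169
[-0.31  0.5  -0.06  1.89  0.04  0.75 -0.21]
```

```bash
python3 -m jog '[{"travel":[0.5,0,0],"turn":0},{"travel":[1,0,0],"turn":0},{"travel":[1,0,0],"turn":0},{"travel":[1,0,0],"turn":0}]' >/dev/null; python3 tool.py
```

```text
t 22.175 stand xy mm -50.6 1.2 z 86.3 F -0.8 -0.1 1.7 toolz yaw -79.7 xax [ 0.  0. -1.] open 0.0171
[-0.31  0.5  -0.06  1.89  0.04  0.75 -0.21]
```

Touched down at about 3.5 N. Release and retreat straight up.

```bash
python3 -m jog '[{"travel":[0,0,0],"turn":0},{"travel":[0,0,0],"turn":0},{"travel":[0,0,0],"turn":0},{"travel":[0,0,0],"turn":0},{"travel":[0,0,0],"turn":0},{"travel":[0,0,0],"turn":0}]' -0.2 >/dev/null; python3 tool.py
python3 -m jog '[{"travel":[-5,0,0],"turn":0},{"travel":[-20,0,0],"turn":0},{"travel":[-60,0,0],"turn":0},{"travel":[-120,0,0],"turn":0},{"travel":[-120,0,0],"turn":0},{"travel":[-120,0,0],"turn":0}]' >/dev/null; python3 tool.py
sed -i 's/\.07; m/.1; m/' scr.py; python3 scr.py w4.png; python3 led.py wrist side
python3 - <<'E'
from tool import *
print('drop',Hn-.050*sx)
E
```

```text
t 22.925 stand xy mm -50.7 1.1 z 86.1 F -0.1 -0.3 0.2 toolz yaw -79.7 xax [-0.  0. -1.] open 0.0515
[-0.31  0.5  -0.06  1.89  0.04  0.75 -0.21]
t 23.675 stand xy mm -50.6 1.1 z 207.0 F 0.1 0.1 -0.3 toolz yaw -79.7 xax [ 0.001  0.    -1.   ] open 0.0512
[-0.3   0.34 -0.06  1.8   0.03  0.99 -0.19]
[ 295  149   46   74 2717] [0.0731 0.0775 0.0794 0.1047 0.1061]
681 ((537.7493286132812, 172.57595825195312), (17.5399169921875, 42.72870635986328), 10.139596939086914) 0.1043
1786 ((538.4440307617188, 171.81048583984375), (38.100337982177734, 62.670936584472656), 10.484817504882812) 0.0789
tool delta mm [101.3  -0.9  -3.2] tool y yaw 10.3
wrist 5154 along x [-91.2 -90.5  -7.9  -6.7] y [-46.  -45.   48.4  49.1] z [0.0512 0.054  0.0604]
  rect ((-48.822242736816406, 1.149505615234375), (96.17918395996094, 85.6573486328125), 89.58169555664062)
drop [0.53980575 0.16855989]Traceback (most recent call last):
  File "led.py", line 8, in <module>
    print(cam,len(a),'along x',np.percentile(a,[.5,2,98,99.5]).round(1),'y',np.percentile(b,[.5,2,98,99.5]).round(1),'z',np.percentile(z,[2,50,98]).round(4))
                               ~~~~~~~~~~~~~^^^^^^^^^^^^^^^^^^
    return _quantile_unchecked(
        a, q, axis, out, overwrite_input, method, keepdims, weights)
    return _ureduce(a,
                    func=_quantile_ureduce_func,
    ...<5 lines>...
                    overwrite_input=overwrite_input,
                    method=method)
    r = func(a, **kwargs)
    result = _quantile(arr,
                       quantiles=q,
    ...<2 lines>...
                       out=out,
                       weights=wgt)
    slices_having_nans = np.isnan(arr[-1, ...])
                                  ~~~^^^^^^^^^
IndexError: index -1 is out of bounds for axis 0 with size 0
```

View pics/w4.png

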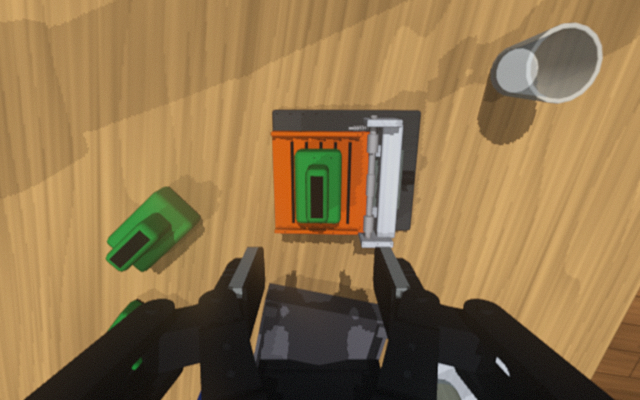

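The scraper stands upright and centred on the ledge at (318,187), about 3.5 mm from the estimated drop spot and aligned to the hinge within 0.2°. The gripper is well clear.

```bash
python3 -c "
from workcell import arm; print(arm.close_job())"
```

```text
the job is handed in; nothing more can be done
None
```

The job is done and handed in at about 24 s of robot time; no verdict was reported.

- **Ledge:** I pushed it over centre, reading at most 5.7 N, and it snapped down. I then pressed it at mid-ledge: about 8 to 9 N for over a second, then 9.8 N at the end of another second. The force sensor is noisy by about 1 N.
- **Scraper:** I took the small 64 x 40 mm one from the grey tray by its handle. It touched down on the ledge at about 3.5 N, and I then released it.

**Last checks:**
- The final wrist view puts the scraper 3.4 to 4.5 mm from the estimated drop spot, with its long side within about 0.2° of the hinge. It looked upright.
- The ledge is still down, with its top at about 54 mm. The gripper is about 100 mm clear of the scraper.

**Did not agree or failed:**
- The ledge's top edge when upright suggested a hinge height of 58 mm, but contact came at about 53.5 mm at mid-ledge.
- The ledge centre differed by 1 to 2 mm between views.
- The last side-camera check gave no result: no ledge pixels passed its colour mask.
- I did not re-measure the other objects after the moves, but I registered no contact with any of them.

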